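Bolt the parked scanner carriage behind its safety catch

TASK

Lock the parked carriage of the magnet scanner: press the long orange safety catch down with one fingertip and, keeping it down, push the blue lug of the bolt with the other fingertip until the bolt is fully home in the brass keeper on the carriage. Then let go, so that the catch springs right back up and locks the bolt. Pick nothing up, and leave the loose things on and around the bed where they are.

Things in the scene. Friction and masses are not known exactly. Their poses are not given: they have to be found in the camera images.
- bed: Scanner bed: grey aluminium plate 240 (x) x 300 (y) x 15 mm fixed on the table, yaw up to 0.6 rad either way; origin: centre of its underside, on the table. The bolt shoots along bed +y at x = +34 mm; the catch pad runs parallel to it at x = -34 mm. Between lug and pad 43 mm are free. The pad's black housing (40 x 122 mm) has its rim 46 mm above the table. Holes in the plate are decoration.
- keeper (a point): Slot in the brass keeper plate on the grey parked carriage, at bed (34, 60, 30) mm, where the bolt's nose goes in. The carriage with its round chuck (top 59 mm above the table) lies beyond it, bed y +65 to +145 mm. Two staples over the bolt bar, tops 41 mm above the table, lie at bed y -100 to -86 and +18 to +32 mm; the lug travels between them.
- bolt (a joint): Bolt slide, m: 0 = fully back, 0.050 = fully home at its end stop. Starts between 0 and 0.006. Friction about 1.5 N, no spring: it stays where left. With the catch up, a tooth in the rack under the bolt stops it at about 0.007, and again at the next gap if the catch is let up on the way. From about 0.048 on, the catch can spring up and lock the bolt home.
- lug (a point): Middle of the rear face (towards bed -y, the face to push) of the bolt's blue lug, 60 mm above the table. The lug is an upright block 24 mm wide (bed x), 12 mm thick (bed y), from 35 to 85 mm above the table, on a flat steel bar 20 mm wide (top at 35 mm). With the bolt at 0 the point is at bed (34, -51, 60) mm; it moves along bed +y to y = -1 mm when home.
- catch (a joint): Safety catch, m pressed down: 0 = up (locking), 0.010 = end stop. It frees the bolt once it is pressed more than about 0.005. Its spring takes about 2.5 N to start and 7.5 N at the end stop, and pushes it up when let go.
- catch_top (a point): Centre of the top face of the ribbed orange catch pad, at bed (-34, -35, 60) mm when up; 50 mm above the table when fully down. The pad is 26 mm wide (bed x) and 110 mm long (bed y -90 to +20 mm), parallel to the bolt, so a fingertip can slide along it while pressing.
- ring_magnet: Bystander: dark ring, outer diameter 34, hole 18, 14 mm high, lying loose on the bed on the outer side of the bolt (bed +x side). Origin: centre of its underside.
- brass_gauge: Bystander: brass cylinder, diameter 20, 30 mm high, standing loose on the bed beyond the catch (bed -x side). Origin: centre of its underside.
- probe_block: Bystander: red block 22 x 22 x 28 mm standing loose on the bed, on the outer side of the bolt (bed +x side). Origin: centre of its underside.
- wrench: Bystander: wrench lying on the table to the robot's right. Origin: under its middle.
- screw_jar: Bystander: jar with blue cap, diameter 56, 75 mm high, loose on the table to the robot's left. Origin: centre of its underside.
- mug: Bystander: white mug, diameter 76, 90 mm high, loose on the table to the robot's left. Origin: centre of its underside.
- screwdriver: Bystander: screwdriver lying on the table to the robot's right. Origin: under its middle.
- parts_tray: Bystander: blue tray 120 x 90 x 30 mm on the table to the robot's right. Origin: centre of its underside.

How it is judged (in metres and radians):
On the way:
1. the fingers press the catch down and, at the same time, push the bolt, part of the way home (value of joint catch above 0.0035 m and contact force between the fingers and catch above 0.3 N and contact force between the fingers and bolt above 0.3 N and value of joint bolt between 0.01 and 0.047 m), for 0.05 s.
At the end, for the whole second after the job is handed in: The bolt is home to within 3 mm of its end stop (joint above 0.047), the catch is up again (joint below 0.002), and every loose thing is within 15 mm of where it stood (value of joint bolt above 0.047 m and value of joint catch below 0.002 m and distance of each of ring_magnet, brass_gauge, probe_block, wrench, screw_jar, mug, screwdriver, parts_tray from where it was at the start of the episode below 0.015 m); the robot touches nothing.
It fails at once if a loose thing is moved by more than 15 mm, lifted or carried off (distance of any of ring_magnet, brass_gauge, probe_block, wrench, screw_jar, mug, screwdriver, parts_tray from where it was at the start of the episode above 0.015 m).
It also fails if it takes over 34 s, if anything falls off the work surface, if the arm or the gripper's body presses on something with over 40 N, if the wrist force passes 120 N, or if a joint passes its speed limit or range.

ROBOT

A 6-joint arm with a two-finger parallel gripper is mounted at the origin on the work surface. World frame = base frame: x ahead of the robot, y to its left, z up, the work surface at z = 0. Lengths are in mm, angles in rad, forces in N, time in s.
With the tool pointing down it reaches from about 300 to 850 mm from the base axis. Payload 5.4 kg.
Tool frame: the origin (TCP) lies at the very end of the fingers, on their centre line; the grasp point (between the pads) lies 19 mm behind it; y points along the fingers, z is the direction in which the jaws open and shut, and the axes are right-handed (so a half turn about y gives the same grasp; the last joint's range is limited). The gripper opens to 85 mm and grips with 20 to 120 N. Pads are 22 mm wide; open, the fingers measure 114 mm over their backs; the gripper's body (76 mm by 85 mm) begins 54 mm behind the grasp point. The pads swing forward as they close: fully open they stand 13 mm farther back than shut.
Start: joints at [1.131, 0.158, 1.597, -0, 1.386, -0.21], TCP at [130.986, 559.865, 197.099] pointing down, gripper open.
Joint ranges: [-2.91, 2.91], [-0.94, 2.29], [0.18, 2.7], [-1.29, 4.43], [0.17, 2.64], [-3, 3]. Speed limits (rad/s): [2.57, 2.57, 3.14, 3.14, 3.14, 3.14].

INTERFACE

Orientations are given as a unit quaternion [x, y, z, w].
In Python, from bench import bot, snapshot, ticket gives the robot as it stands.
- The arm moves only by the tool step_arm, never from a script. Its argument "steps" is a list of rows, each a list of 5 numbers: the shift along the tool's x, y, z in mm, then the turn about the tool's y in degrees, then the opening, from -1 (shut) to 1 (fully open). A call has 1 to 10 rows; each row shifts and turns the pose as measured when the row begins, along the tool's axes as they then stand; what a row does not reach is not made up. A row lasts 1/8 s, in which the tool goes at most 62.5 mm and 10.7 degrees, less where a joint would pass 70% of its speed; a pose out of reach is approached as far as the arm can. A call is refused whole if a number of a shift passes 62.5 or a number of a turn 10.7, either way. A call with a gripper value outside its range is refused whole. The fingers move at their own pace and stop on an object; "squeeze" is the grip in N (left out, the last holds). Time passes only in rows, so rows that do not move let the fingers close. It gives the time, the measured TCP pose, the force and the opening at its end, in the units of the state.
- bot.sense(): the state, without advancing time (a new reading comes with each control period).
- snapshot(name): name is "side" or "top" or "wrist"; returns a dict with "frame" (400x640x3 uint8, red, green, blue), "K" (3x3 intrinsics, pixels), "k1" (the pictures are not rectified: a ray, as slopes to the right and down, at radius r is drawn at 1 + k1 r^2 times it, then the intrinsics apply), "rvec" (rotation vector, rad) and "tvec" (3), from world to camera coordinates, as OpenCV has them; the wrist camera has in their place "mount" (4x4, takes a point from camera to tool coordinates, whose origin is the TCP and whose axes are the tool frame's). Camera axes: x right, y down, z forward; pixel columns grow to the right and rows downward; lengths in mm; the calibration is good to about 2 mm. A picture is of the moment at which its call begins: read the wrist's pose just before it. There is no depth.
- ticket.close_job(): hands the job in, once; it reports no verdict.
The state is a dict: "clock": time; "joints": joint angles; "dq": joint speeds; "joint_efforts": joint torques, N m; "tcp_pos": TCP position; "eef_rot": TCP orientation; "force": force on the tool from outside, world axes, zero at the start; "torque": the same for the moment, N m; "gripper_width": finger opening in mm.
Only numpy, scipy, OpenCV 4.12 (cv2) and the standard library are available. Lean on these libraries where they do the work, as an engineer would, in place of code of your own. Each camera call takes 0.05 s, during which the arm holds its last target.

## Working session

There is one attempt and no reset: what is moved stays moved. The work goes in short steps, Python scripts to look and compute and a tool call to move; the robot and the scene stay as the last step left them, time stands still between calls to the robot, and variables do not carry over. Pictures are saved under pics/ and viewed, and the job is handed in when it is done.

Besides the shell and the picture viewer there is one more tool, called after "Request:" in YAML: its name, and indented under it one key for each argument. step_arm: Moves the arm, as the interface text tells. Its arguments: {"type":"object","properties":{"steps":{"type":"array"},"squeeze":{"type":"number"}},"required":["steps"]}

```bash
mkdir -p pics; ls
cat > h.py <<'E'
import numpy as np, cv2
from bench import bot, snapshot, ticket
from scipy.spatial.transform import Rotation as R
def save(n,name):
    s=snapshot(n); cv2.imwrite(f'pics/{name}.png',s['frame'][:,:,::-1]); np.save(f'pics/{name}.npy',s,allow_pickle=True); return s
def load(name): return np.load(f'pics/{name}.npy',allow_pickle=True).item()
def ray(s,uv,pose=None):
    K=np.array(s['K'],float); 
    d=(np.array(uv,float)-K[:2,2])/[K[0,0],K[1,1]]
    k=float(s['k1']); u=d.copy()
    for _ in range(50): u=d/(1+k*(u@u))
    v=np.array([u[0],u[1],1.])
    if 'rvec' in s:
        M=R.from_rotvec(np.ravel(s['rvec'])).as_matrix(); t=np.ravel(s['tvec'])
        return -M.T@t, M.T@v
    m=np.array(s['mount']); p,q=pose; W=R.from_quat(q).as_matrix()
    return np.array(p)+W@m[:3,3], W@m[:3,:3]@v
def onz(s,uv,z,pose=None):
    o,d=ray(s,uv,pose); return o+d*(z-o[2])/d[2]
def tri(rays):
    A=np.zeros((3,3));b=np.zeros(3)
    for o,d in rays:
        d=d/np.linalg.norm(d);P=np.eye(3)-np.outer(d,d);A+=P;b+=P@o
    x=np.linalg.solve(A,b); return x,[np.linalg.norm((np.eye(3)-np.outer(d,d)/(d@d))@(x-o)) for o,d in rays]
E
python3 - <<'E'
from h import *
st=bot.sense(); print(st)
for n in('side','top'): s=save(n,n+'0'); print(n,s['K'],s['k1'],s['rvec'],s['tvec'])
st=bot.sense(); s=save('wrist','wrist0'); s['pose']=(st['tcp_pos'],st['eef_rot']); np.save('pics/wrist0.npy',s); print(s['mount'],s['K'],s['k1'],st['clock'])
E
```

```text
pics
{'clock': 0.0, 'joints': array([ 1.13090854e+00,  1.59044566e-01,  1.59822556e+00, -1.21726453e-05,
        1.38617891e+00, -2.10076795e-01]), 'dq': array([-0.00104658,  0.0019618 ,  0.00074404, -0.00063371, -0.00156624,
       -0.00163354]), 'joint_efforts': array([-7.94562709e-07, -3.96006310e+01, -3.31423438e+01, -1.49025491e-04,
        8.41416389e-03, -3.36496761e-06]), 'tcp_pos': array([130.70875948, 559.27649627, 196.12280514]), 'eef_rot': array([ 0.70306697, -0.08127651,  0.0808654 , -0.70182031]), 'force': array([-0.81853202,  0.20171026,  0.08589965]), 'torque': array([-0.03099591, -0.02867452,  0.00443529]), 'gripper_width': 85.50064690923678}
side [[458.13185965   0.         318.6425189 ]
 [  0.         458.13185965 199.06760023]
 [  0.           0.           1.        ]] 0.028521321950623495 [ 0.51508166 -2.5689023   1.40291146] [ 517.58792388  183.08910502 1084.12130382]
top [[498.84457733   0.         325.58113699]
 [  0.         498.84457733 197.52728189]
 [  0.           0.           1.        ]] -0.0671053104916324 [ 2.18856926 -2.18401692  0.03697006] [  -5.75830237  566.96124986 1373.82935688]
[[-9.80472867e-05  9.53877448e-01  3.00196278e-01 -7.67609100e+01]
 [ 4.22300789e-04 -3.00196213e-01  9.53877380e-01 -1.78394294e+02]
 [ 9.99999906e-01  2.20298214e-04 -3.73389774e-04 -1.19319851e-02]
 [ 0.00000000e+00  0.00000000e+00  0.00000000e+00  1.00000000e+00]] [[322.67456966   0.         327.30354733]
 [  0.         322.67456966 200.77903563]
 [  0.           0.           1.        ]] 0.012186606277919109 0.1
```

View pics/side0.png

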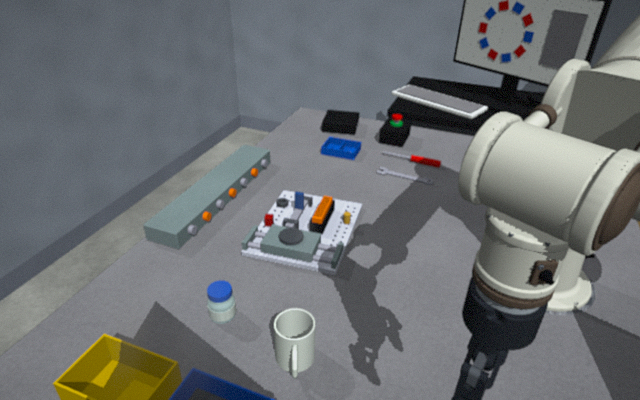

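View pics/top0.png

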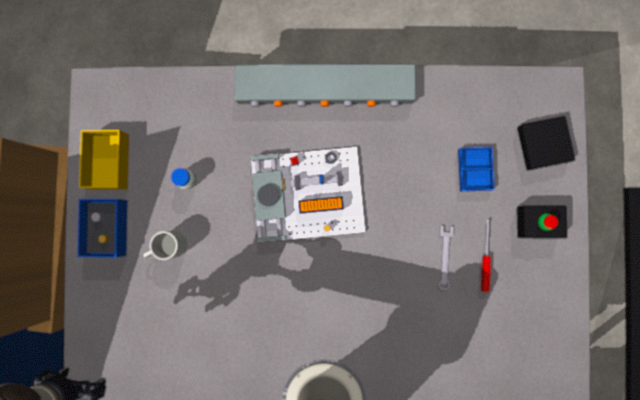

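View pics/wrist0.png

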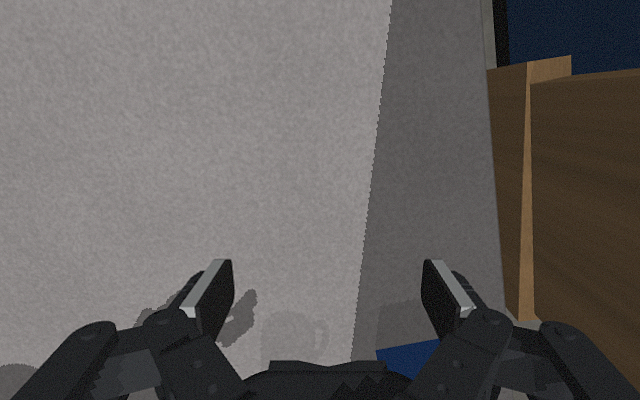

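The side view shows the bed at about (245–362, 190–270), with the blue lug near (299,200) and the orange pad near (322,212). In the top view the bed spans (250–365, 147–240), with the orange pad at (321,204) and the lug near (322,180). Bed +y points left in the picture, which is world +y. I'll zoom in and measure.

Run:
```python
from h import *
t=load('top0');s=load('side0')
cv2.imwrite('pics/topz.png',cv2.resize(t['frame'][135:250,240:380,::-1],None,fx=5,fy=5,interpolation=cv2.INTER_CUBIC))
cv2.imwrite('pics/sidez.png',cv2.resize(s['frame'][180:280,235:375,::-1],None,fx=5,fy=5,interpolation=cv2.INTER_CUBIC))
for n,S,roi in(('top',t,(140,245,245,370)),('side',s,(180,275,240,365))):
    f=S['frame'];hsv=cv2.cvtColor(f,cv2.COLOR_RGB2HSV)
    m0=np.zeros(f.shape[:2],np.uint8);m0[roi[0]:roi[1],roi[2]:roi[3]]=255
    for c,lo,hi in(('orange',(5,150,100),(16,255,255)),('blue',(100,90,40),(125,255,255)),('yellow',(17,120,80),(28,255,255)),('red',(0,150,80),(4,255,255))):
        m=cv2.inRange(hsv,lo,hi)&m0
        k,l,st,ce=cv2.connectedComponentsWithStats(m)
        for i in range(1,k):
            if st[i,4]>8: print(n,c,st[i],ce[i].round(1), cv2.minAreaRect(np.argwhere(l==i)[:,::-1].astype(np.float32)))
```

```text
top orange [300 198  42  14 338] [320.3 203.9] ((320.51800537109375, 204.18878173828125), (10.808237075805664, 41.76340866088867), 84.5596694946289)
top blue [319 175   5   9  35] [321.2 178.7] ((321.0, 179.0), (8.0, 4.0), 90.0)
top yellow [282 179   3  10  15] [283.2 184. ] ((283.16461181640625, 183.48170471191406), (9.165818214416504, 1.3251785039901733), 83.6598129272461)
top yellow [338 201   3   5  10] [338.9 203.3] ((339.0, 203.0), (4.0, 2.0), 90.0)
top yellow [302 203   5   8  17] [303.6 207.5] ((304.0, 206.5), (7.0, 4.0), 90.0)
top yellow [318 203   6   6  17] [320.5 205.8] ((320.5, 205.5), (5.0, 5.0), 90.0)
top yellow [328 203   6   5  18] [330.7 205.3] ((330.5, 205.0), (4.0, 5.0), 90.0)
top yellow [309 205   5   5  11] [311.  207.2] ((311.076904296875, 207.1153564453125), (2.4961509704589844, 4.437601566314697), 56.3099365234375)
top yellow [324 225   6   6  29] [326.7 227.6] ((326.5, 227.5), (5.0, 5.0), 90.0)
top red [291 157   7   8  40] [294.2 160.3] ((294.1500244140625, 160.4499969482422), (6.640782833099365, 5.692099571228027), 71.56504821777344)
side orange [312 196  20  28 303] [321.8 209.8] ((321.70001220703125, 209.59999084472656), (10.733126640319824, 30.857742309570312), 26.56505012512207)
side blue [295 192   9  18 140] [298.8 200. ] ((299.0, 200.5), (17.0, 8.0), 90.0)
side yellow [344 212   6  12  63] [346.5 217.4] ((346.5, 217.5), (11.0, 5.0), 90.0)
side red [265 215   8  11  64] [268.2 219.5] ((268.32000732421875, 219.739990234375), (10.040916442871094, 6.646804332733154), 81.8698959350586)
```

View pics/topz.png

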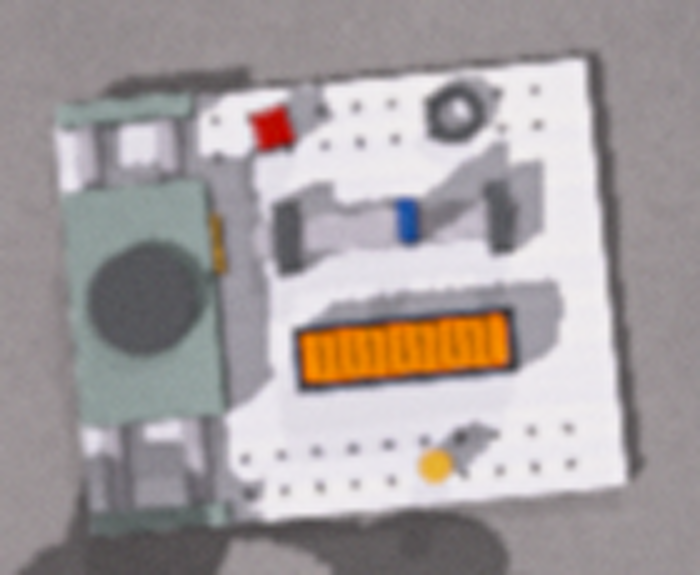

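View pics/sidez.png

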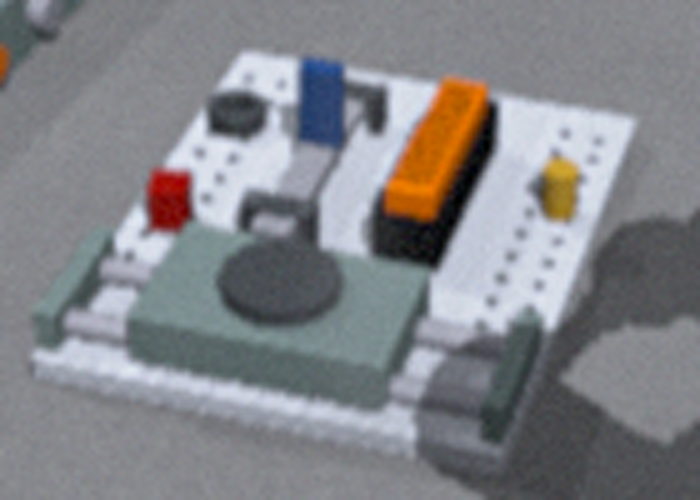

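```bash
cat > m.py <<'E'
from h import *
t=load('top0');s=load('side0')
T=lambda x,y:np.array([(x+.5)/5-.5+240,(y+.5)/5-.5+135])
S=lambda x,y:np.array([(x+.5)/5-.5+235,(y+.5)/5-.5+180])
print('bed corners')
C=[onz(t,T(*p),15) for p in((57,105),(585,60),(627,480))]
for c in C: print(c.round(1))
print(np.linalg.norm(C[0]-C[1]),np.linalg.norm(C[1]-C[2]))
P=dict(tip_py_px=((300,332),(390,182)),a2=((510,315),(447,80)),a3=((512,370),(488,86)),a4=((303,388),(437,188)))
for k,(a,b) in P.items():
    x,e=tri([ray(t,T(*a)),ray(s,S(*b))]); print(k,x.round(1),np.round(e,1),'top@60',onz(t,T(*a),60).round(1),'side@60',onz(s,S(*b),60).round(1))
print('pad c',onz(t,T(406,351),60))
x,e=tri([ray(t,T(408,221)),ray(s,S(323,63))]);print('lug top c',x.round(1),np.round(e,1),onz(t,T(408,221),85).round(1),onz(s,S(323,63),85).round(1))
d=C[1]-C[0]; print('bed -y dir ang',np.degrees(np.arctan2(d[1],d[0])))
d=C[2]-C[1]; print('bed -x dir',np.degrees(np.arctan2(d[1],d[0])))
E
python3 m.py
```

```text
bed corners
[684.5 205.2  15. ]
[709.7 -91.   15. ]
[ 475.4 -114.1   15. ]
297.2581324952489 235.5161003534863
tip_py_px [553.1  63.8  61.1] [2.1 2.1] top@60 [555.1  64.6  60. ] side@60 [551.6  61.8  60. ]
a2 [564.3 -48.8  54.2] [0.5 0.5] top@60 [564.5 -48.5  60. ] side@60 [560.6 -40.4  60. ]
a3 [537.2 -48.9  57. ] [2.3 2.3] top@60 [534.9 -49.6  60. ] side@60 [537.8 -43.7  60. ]
a4 [525.1  62.6  64.2] [0.3 0.3] top@60 [525.   62.8  60. ] side@60 [527.5  57.1  60. ]
pad c [545.00065991   7.41678032  60.        ]
lug top c [613.5   6.1  84.3] [0.5 0.5] [613.    5.9  85. ] [613.5   7.2  85. ]
bed -y dir ang -85.13236404666311
bed -x dir -174.37703294060074
```

```bash
cat >> h.py <<'E'
def state(tx=None,yaw=None):
    st=bot.sense(); W=R.from_quat(st['eef_rot']).as_matrix()
    print('t',st['clock'],'tcp',np.round(st['tcp_pos'],1),'F',np.round(st['force'],1),'w',round(st['gripper_width'],1),'q',np.round(st['joints'],2))
    print('axes x',W[:,0].round(3),'y',W[:,1].round(3),'z',W[:,2].round(3))
    if tx is not None:
        print('shift in tool axes',(W.T@(np.array(tx)-st['tcp_pos'])).round(1))
    if yaw is not None: 
        a=np.degrees(np.arctan2(W[1,2],W[0,2]))-yaw; print('tool z yaw err deg',(a+90)%180-90,'true',(a+180)%360-180)
    return st,W
E
python3 - <<'E'
from h import *
state((560,-60,220),5.3)
E
```

```text
t 0.15 tcp [130.8 559.4 196.3] F [ 0.1 -0.2  0.3] w 85.3 q [ 1.13  0.16  1.6  -0.    1.39 -0.21]
axes x [ 0.974 -0.228 -0.   ] y [-0.001 -0.001 -1.   ] z [ 0.228  0.974 -0.001]
shift in tool axes [ 559.   -23.1 -505.4]
tool z yaw err deg 71.53458140397976 true 71.53458140397976
```

Request:
step_arm:
  steps:
    - [46,-3,-36,0,0.27]
    - [46,-3,-36,0,0.27]
    - [46,-3,-36,0,0.27]
    - [46,-3,-36,0,0.27]
    - [46,-3,-36,0,0.27]
    - [46,-3,-36,0,0.27]
    - [46,-3,-36,0,0.27]
    - [46,-3,-36,0,0.27]
    - [46,-3,-36,0,0.27]
    - [46,-3,-36,0,0.27]

```text
clock: 1.4
tcp_pos: [505.0, 92.7, 225.2]
eef_rot: [0.703, -0.079, 0.078, -0.702]
force: [-0.4, 1.4, -0.5]
gripper_width: 54.3
```

Run:
```python
from h import *
state((579,5,225),5.3)
```

```text
t 1.4 tcp [505.   92.7 225.2] F [-0.4  1.4 -0.5] w 54.3 q [-0.05 -0.02  1.73 -0.    1.43 -1.4 ]
axes x [ 0.975 -0.22  -0.   ] y [-0.001 -0.002 -1.   ] z [ 0.22   0.975 -0.002]
shift in tool axes [ 91.5   0.3 -69.3]
tool z yaw err deg 71.97805290489555 true 71.97805290489555
```

Request:
step_arm:
  steps:
    - [46,0,-35,0,0.27]
    - [45,0,-35,0,0.27]
    - [0,0,0,10.3,0.27]
    - [0,0,0,10.3,0.27]
    - [0,0,0,10.3,0.27]
    - [0,0,0,10.3,0.27]
    - [0,0,0,10.3,0.27]
    - [0,0,0,10.3,0.27]
    - [0,0,0,10.2,0.27]
    - [0,0,0,0,0.27]

```text
clock: 2.65
tcp_pos: [580.2, -3.7, 220.2]
eef_rot: [0.514, -0.491, 0.486, -0.509]
force: [-0.2, -0.7, 0.2]
gripper_width: 54.3
```

Run:
```python
from h import *
st,W=state((581.6,-19.3,150),5.3)
s=save('wrist','wrist1'); s['pose']=(st['tcp_pos'],st['eef_rot']); np.save('pics/wrist1.npy',s)
```

```text
t 2.65 tcp [580.2  -3.7 220.2] F [-0.2 -0.7  0.2] w 54.3 q [-0.21  0.16  1.54 -0.    1.44 -0.26]
axes x [ 0.046 -0.999 -0.   ] y [-0.009 -0.    -1.   ] z [ 0.999  0.046 -0.009]
shift in tool axes [15.7 70.2  1.3]
tool z yaw err deg -2.6576441247877085 true -2.6576441247877085
```

View pics/wrist1.png

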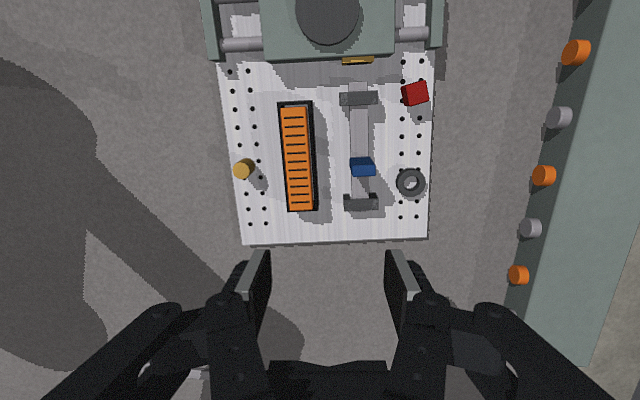

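The wrist view shows the pad from (281,107) to (313,210), the lug near (362,166), the keeper at (357,60), the red block at (415,93), the ring at (411,182) and the gauge at (243,169). Next I'll measure the pad and lug here.

Run:
```python
from h import *
w=load('wrist1');f=w['frame']
cv2.imwrite('pics/wz.png',cv2.resize(f[40:250,210:440,::-1],None,fx=3,fy=3,interpolation=cv2.INTER_CUBIC))
hsv=cv2.cvtColor(f,cv2.COLOR_RGB2HSV)
m=cv2.inRange(hsv,(5,130,60),(22,255,255)); m[:100]=0;m[220:]=0;m[:,:270]=0;m[:,330:]=0
m=cv2.morphologyEx(m,cv2.MORPH_CLOSE,np.ones((5,5)))
r=cv2.minAreaRect(np.argwhere(m)[:,::-1].astype(np.float32));print(r)
c=cv2.findContours(m,0,2)[0];c=max(c,key=cv2.contourArea);q=cv2.approxPolyDP(c,4,True)[:,0];print(q)
for p in q: print(onz(w,p,60,w['pose']).round(1))
print('c',onz(w,r[0],60,w['pose']))
m=cv2.inRange(hsv,(100,100,30),(125,255,255)); m[:140]=0;m[190:]=0;m[:,:340]=0;m[:,390:]=0
k,l,st,ce=cv2.connectedComponentsWithStats(m);print(st,ce)
```

```text
((297.2582092285156, 158.3401641845703), (103.93505096435547, 26.889118194580078), 84.80557250976562)
[[280 108]
 [289 209]
 [311 209]
 [306 109]]
[527.9  62.   60. ]
[538.1 -45.3  60. ]
[562.5 -44.1  60. ]
[554.2  62.3  60. ]
c [546.25996339  11.77030096  60.        ]
[[     0      0    640    400 255558]
 [   350    157     26     20    442]] [[319.42647853 199.5567738 ]
 [362.00904977 166.67420814]]
```

View pics/wz.png

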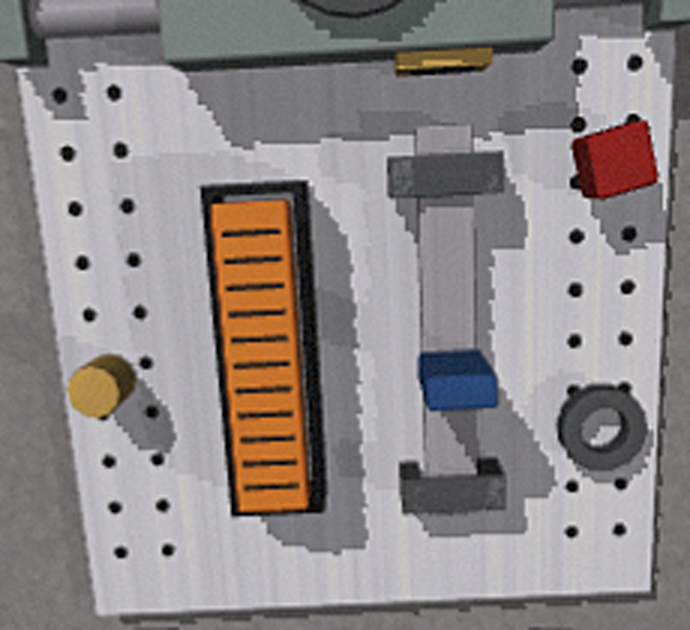

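Run:
```python
from h import *
w=load('wrist1');P=w['pose']
g=lambda x,y:((x+.5)/3-.5+210,(y+.5)/3-.5+40)
o=lambda x,y,z:onz(w,g(x,y),z,P).round(1)
print('lug top corners',[o(*p,85) for p in((427,378),(492,374),(497,406),(431,410))])
print('lug front bottom',[o(*p,35) for p in((422,353),(478,351))])
print('bed corners',[o(*p,15) for p in((102,612),(653,594))])
print('keeper',o(443,58,45))
print('front staple top',[o(*p,41) for p in((388,193),(503,188),(388,160),(503,155))])
print('rear staple top',[o(*p,41) for p in((402,510),(503,505))])
print('pad',[o(*p,60) for p in((210,202),(288,198),(308,507),(238,512))])
print('ring',o(601,428,29),'gauge top',o(93,392,45),'red top',[o(*p,43) for p in((580,140),(646,122),(657,165),(592,196))])
# triangulate lug rear top edge centre: wrist + top view (lug top centre)
t=load('top0');s=load('side0')
T=lambda x,y:((x+.5)/5-.5+240,(y+.5)/5-.5+135);S=lambda x,y:((x+.5)/5-.5+235,(y+.5)/5-.5+180)
print('lug top c',tri([ray(t,T(408,221)),ray(w,g(462,392),P),ray(s,S(323,63))]))
print('pad c',tri([ray(t,T(406,351)),ray(w,g(261,355),P)]))
```

```text
lug top corners [array([602.6,  11.6,  85. ]), array([623.8,  13.9,  85. ]), array([626.4,   3.3,  85. ]), array([604.7,   0.9,  85. ])]
lug front bottom [array([604. ,  11.3,  35. ]), array([625.,  13.,  35.])]
bed corners [array([ 474.3, -111.7,   15. ]), array([711.3, -91.3,  15. ])]
keeper [603.5 112.5  45. ]
front staple top [array([587.7,  68.4,  41. ]), array([628.1,  72. ,  41. ]), array([587. ,  79.5,  41. ]), array([627. ,  82.9,  41. ])]
rear staple top [array([599.9, -49.6,  41. ]), array([639. , -45.6,  41. ])]
pad [array([527.6,  63. ,  60. ]), array([553.8,  65.5,  60. ]), array([564. , -43.6,  60. ]), array([538.1, -46.9,  60. ])]
ring [676.4 -15.9  29. ] gauge top [481.9  -7.5  45. ] red top [array([652.8,  88.9,  43. ]), array([674.6,  95.7,  43. ]), array([680.4,  82. ,  43. ]), array([659.2,  70.7,  43. ])]
lug top c (array([613.79657589,   6.57070634,  84.35961786]), [np.float64(1.0299301784243022), np.float64(1.0641867052019074), np.float64(0.1930779683921259)])
pad c (array([544.80363966,   8.43940271,  42.65619592]), [np.float64(1.0028600172683544), np.float64(1.0028600172684121)])
```

Request:
step_arm:
  steps:
    - [6,0,1,-2.5,0.27]
    - [6,50,1,0,0.27]
    - [0,55,0,0,0.27]
    - [0,0,0,0,0.27]

```text
clock: 3.2
tcp_pos: [583.1, -16.0, 113.9]
eef_rot: [0.527, -0.474, 0.471, -0.524]
force: [-1.0, 0.2, 0.1]
gripper_width: 54.5
```

Run:
```python
from h import *
st,W=state((582.1,-16.3,75),5.2)
s=save('wrist','wrist2'); s['pose']=(st['tcp_pos'],st['eef_rot']); np.save('pics/wrist2.npy',s)
save('side','side2')
cv2.imwrite('pics/side2z.png',cv2.resize(load('side2')['frame'][130:280,220:400,::-1],None,fx=4,fy=4,interpolation=cv2.INTER_CUBIC))
```

```text
t 3.2 tcp [583.1 -16.  113.9] F [-1.   0.2  0.1] w 54.5 q [-0.23  0.26  1.65 -0.    1.24 -0.34]
axes x [ 0.105 -0.994 -0.   ] y [-0.006 -0.001 -1.   ] z [ 0.994  0.105 -0.006]
shift in tool axes [ 0.2 38.9 -0.8]
tool z yaw err deg 0.8473461590970572 true 0.847346159097043
```

View pics/wrist2.png

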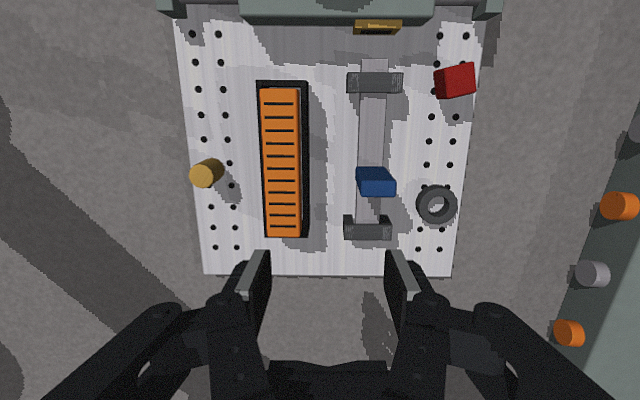

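View pics/side2z.png

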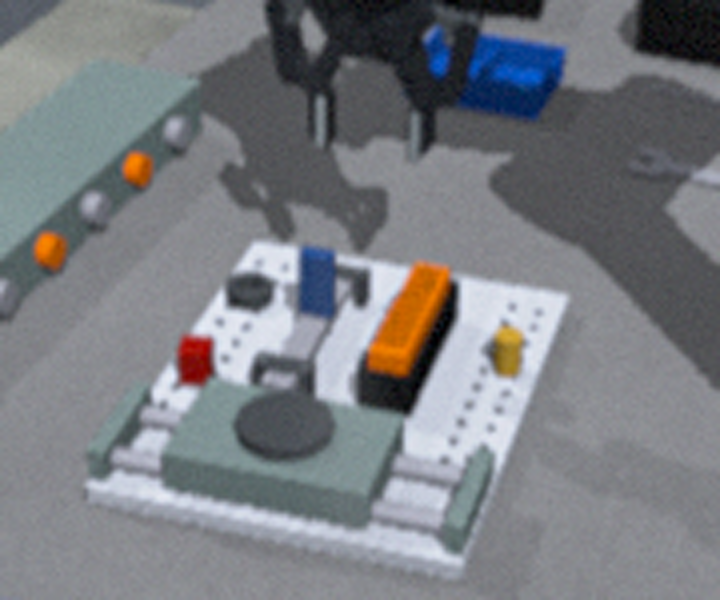

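Run:
```python
from h import *
w=load('wrist2');s=load('side2');P=w['pose'];W=R.from_quat(P[1]).as_matrix()
def proj(S,X):
    if 'rvec' in S: c=R.from_rotvec(np.ravel(S['rvec'])).as_matrix()@X+np.ravel(S['tvec'])
    else:
        m=np.array(S['mount']); c=m[:3,:3].T@((W.T@(X-P[0]))-m[:3,3])
    a=c[:2]/c[2]; a=a*(1+S['k1']*(a@a)); return S['K'][:2,:2]@a+S['K'][:2,2]
for y in (0,-5,-8):
  for x in(-11,11):
    for z in(-41,-27,27,41):
      X=P[0]+W@np.array([x,y,z]); print((x,y,z),proj(w,X).round(1),((proj(s,X)-[220,130]+.5)*4-.5).round(1))
cv2.imwrite('pics/w2z.png',cv2.resize(w['frame'][235:335,220:440,::-1],None,fx=3.6,fy=3.6,interpolation=cv2.INTER_CUBIC))
```

```text
(-11, 0, -41) [257.7 216.2] [429.6 223.7]
(-11, 0, -27) [281.5 216.2] [409.  220.4]
(-11, 0, 27) [373.2 216.2] [330.4 208. ]
(-11, 0, 41) [397.1 216.2] [310.3 204.9]
(11, 0, -41) [260.  250.2] [438.3 207.3]
(11, 0, -27) [283.  250.2] [418.  204.1]
(11, 0, 27) [371.7 250.2] [340.4 192.1]
(11, 0, 41) [394.7 250.2] [320.6 189. ]
(-11, -5, -41) [255.9 219.2] [429.8 217.1]
(-11, -5, -27) [280.3 219.2] [409.1 213.9]
(-11, -5, 27) [374.4 219.3] [330.3 201.5]
(-11, -5, 41) [398.9 219.3] [310.1 198.3]
(11, -5, -41) [258.3 253.9] [438.5 200.8]
(11, -5, -27) [281.9 253.9] [418.1 197.6]
(11, -5, 27) [372.8 253.9] [340.4 185.6]
(11, -5, 41) [396.4 254. ] [320.5 182.5]
(-11, -8, -41) [254.7 221.1] [429.8 213.2]
(-11, -8, -27) [279.6 221.1] [409.1 209.9]
(-11, -8, 27) [375.2 221.1] [330.3 197.6]
(-11, -8, 41) [400.  221.1] [310.1 194.4]
(11, -8, -41) [257.3 256.3] [438.6 196.8]
(11, -8, -27) [281.2 256.3] [418.2 193.7]
(11, -8, 27) [373.5 256.3] [340.4 181.7]
(11, -8, 41) [397.5 256.3] [320.4 178.6]
```

View pics/w2z.png

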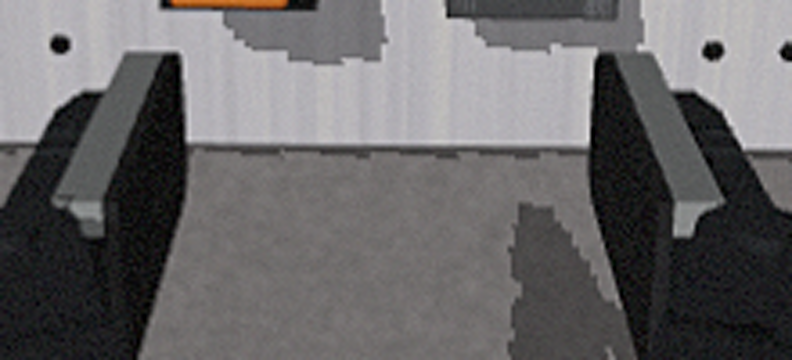

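Run:
```python
from h import *
w=load('wrist2');s=load('side2');P=w['pose'];W=R.from_quat(P[1]).as_matrix()
g=lambda x,y:((x+.5)/3.6-.5+220,(y+.5)/3.6-.5+235)
S=lambda x,y:((x+.5)/4-.5+220,(y+.5)/4-.5+130)
for a,b in(((153,53),(413,157)),((625,53),(321,147))):
    x,e=tri([ray(w,g(*a),P),ray(s,S(*b))]); print(x.round(1),np.round(e,1),(W.T@(x-P[0])).round(1))
cv2.imwrite('pics/side2y.png',cv2.resize(s['frame'][130:180,280:350,::-1],None,fx=10,fy=10,interpolation=cv2.INTER_CUBIC))
```

```text
[553.   -6.1 162.8] [0.4 0.4] [-13.1 -48.7 -29.2]
[ 6.131e+02 -6.000e-01  1.595e+02] [1.4 1.4] [-12.2 -45.7  31.1]
```

View pics/side2y.png

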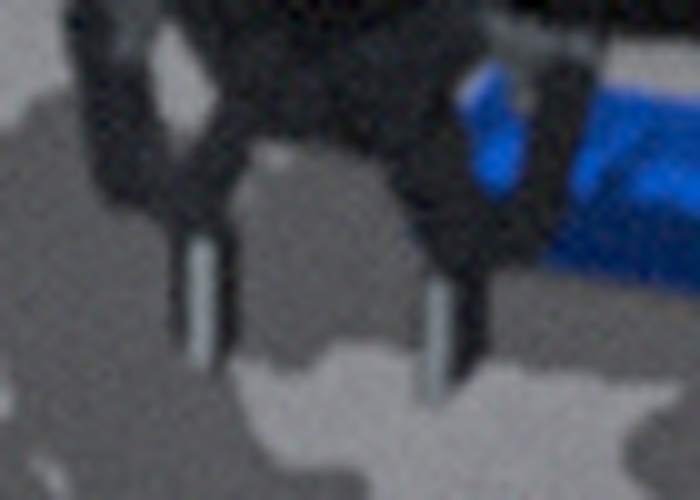

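Request:
step_arm:
  steps:
    - [1,20,-2,0.8,0.27]
    - [0,25,0,0,0.27]
    - [0,2,0,0,0.27]
    - [0,0,0,0,0.27]

```text
clock: 3.8
tcp_pos: [591.5, -19.7, 78.6]
eef_rot: [-0.52, 0.47, -0.483, 0.525]
force: [-0.9, 0.1, 0.5]
gripper_width: 54.0
```

```bash
cat >> h.py <<'E'
def bedpos():
    st=bot.sense();p=st['tcp_pos'];b=np.radians(5.2)
    print('TCP bx',round(p[0]*np.cos(b)+p[1]*np.sin(b),1),'(want 577.2) by',round(-p[0]*np.sin(b)+p[1]*np.cos(b),1))
def look(k):
    st,W=state(None,5.2);bedpos()
    w=save('wrist','wrist'+k);w['pose']=(st['tcp_pos'],st['eef_rot']);np.save(f'pics/wrist{k}.npy',w)
    s=save('side','side'+k)
    a=cv2.resize(w['frame'][60:340,180:480,::-1],None,fx=2,fy=2,interpolation=cv2.INTER_CUBIC)
    b=cv2.resize(s['frame'][130:280,235:375,::-1],None,fx=5,fy=5,interpolation=cv2.INTER_CUBIC)
    cv2.imwrite(f'pics/w{k}z.png',a);cv2.imwrite(f'pics/s{k}z.png',b[:600])
E
python3 - <<'E'
from h import *
look('3')
E
```

```text
t 3.8 tcp [591.5 -19.7  78.6] F [-0.9  0.1  0.5] w 54.0 q [-0.24  0.3   1.67 -0.    1.15 -0.33]
axes x [ 0.091 -0.996  0.008] y [ 0.018 -0.006 -1.   ] z [0.996 0.091 0.017]
tool z yaw err deg 0.032979729750351794 true 0.032979729750366005
TCP bx 587.3 (want 577.2) by -73.2
```

View pics/w3z.png

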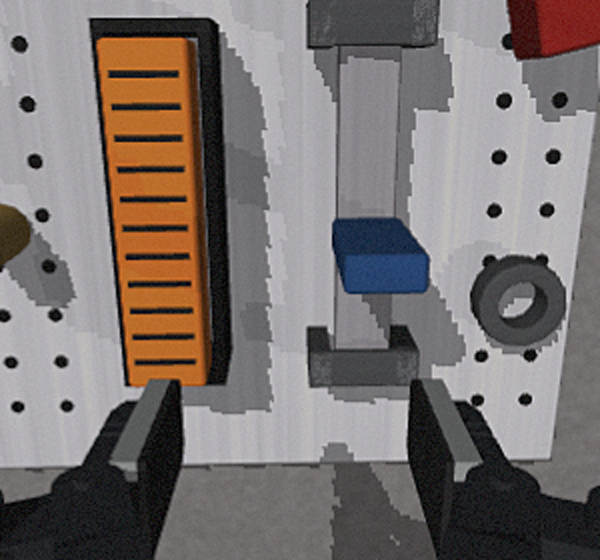

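View pics/s3z.png

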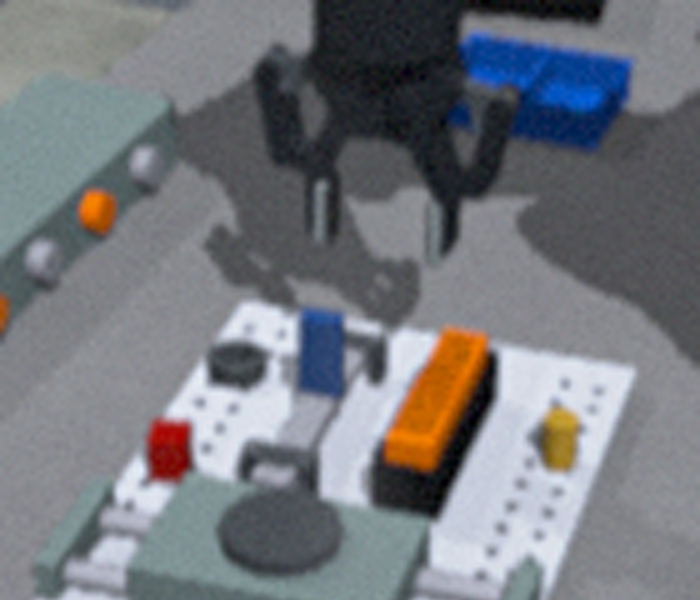

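```bash
cat >> h.py <<'E'
def tips():
    st=bot.sense();p=st['tcp_pos'];W=R.from_quat(st['eef_rot']).as_matrix();b=np.radians(5.2)
    B=np.array([[np.cos(b),np.sin(b),0],[-np.sin(b),np.cos(b),0],[0,0,1]])
    for n,z in(('pad',-29.5),('lug',31)): 
        print(n,'finger front-face tip (bx,by,z)',(B@(p+W@np.array([-12.5,-47,z]))).round(1))
    print('want pad bx 544.4, lug bx 612.1, lug rear by -53.7, pad by -95..15')
    m=B@(p+W@np.array([-12.5,-47,.75])); d=np.array([578.2,-58,m[2]])-m
    print('mid->(578.2,-58) shift in tool',(W.T@B.T@d).round(1))
E
python3 - <<'E'
from h import *
state(None,5.2);tips()
E
```

```text
t 3.9 tcp [591.4 -19.7  78.6] F [ 0.9 -0.2  1. ] w 54.3 q [-0.24  0.3   1.67 -0.    1.15 -0.33]
axes x [ 0.091 -0.996  0.008] y [ 0.018 -0.006 -1.   ] z [0.996 0.091 0.017]
tool z yaw err deg 0.03362993930670655 true 0.03362993930670655
pad finger front-face tip (bx,by,z) [556.9 -60.3 125. ]
lug finger front-face tip (bx,by,z) [617.4 -60.3 126. ]
want pad bx 544.4, lug bx 612.1, lug rear by -53.7, pad by -95..15
mid->(578.2,-58) shift in tool [-2.3 -0.2 -8.9]
```

Request:
step_arm:
  steps:
    - [-1,0,-9,0,0.4]
    - [0,10,0,0,0.4]
    - [0,12,0,0,0.4]
    - [0,0,0,0,0.4]

```text
clock: 4.4
tcp_pos: [582.5, -19.7, 56.0]
eef_rot: [-0.519, 0.47, -0.483, 0.525]
force: [0.3, -0.5, 0.1]
gripper_width: 59.8
```

Run:
```python
from h import *
state(None,5.2);tips()
```

```text
t 4.4 tcp [582.5 -19.7  56. ] F [ 0.3 -0.5  0.1] w 59.8 q [-0.24  0.31  1.71 -0.    1.1  -0.33]
axes x [ 0.091 -0.996  0.009] y [ 0.019 -0.007 -1.   ] z [0.996 0.091 0.019]
tool z yaw err deg 0.03844414989171696 true 0.03844414989171696
pad finger front-face tip (bx,by,z) [548.  -59.5 102.4]
lug finger front-face tip (bx,by,z) [608.4 -59.5 103.5]
want pad bx 544.4, lug bx 612.1, lug rear by -53.7, pad by -95..15
mid->(578.2,-58) shift in tool [-1.5 -0.  -0. ]
```

Run:
```python
from h import *
look('4')
w=load('wrist4');cv2.imwrite('pics/w4y.png',cv2.resize(w['frame'][150:310,230:430,::-1],None,fx=4,fy=3.7,interpolation=cv2.INTER_CUBIC))
```

```text
t 4.4 tcp [582.5 -19.7  56. ] F [ 0.3 -0.5  0.1] w 59.8 q [-0.24  0.31  1.71 -0.    1.1  -0.33]
axes x [ 0.091 -0.996  0.009] y [ 0.019 -0.007 -1.   ] z [0.996 0.091 0.019]
tool z yaw err deg 0.03844414989171696 true 0.03844414989171696
TCP bx 578.3 (want 577.2) by -72.4
```

View pics/w4y.png

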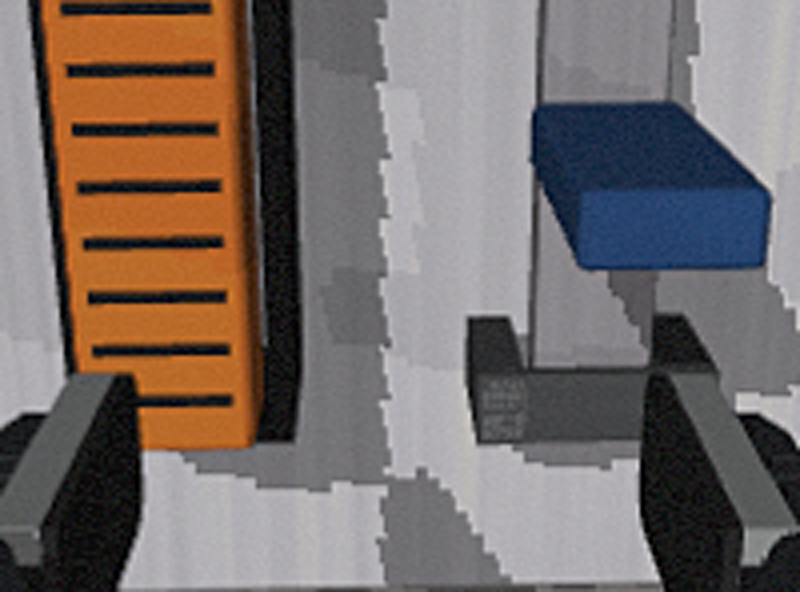

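View pics/s4z.png

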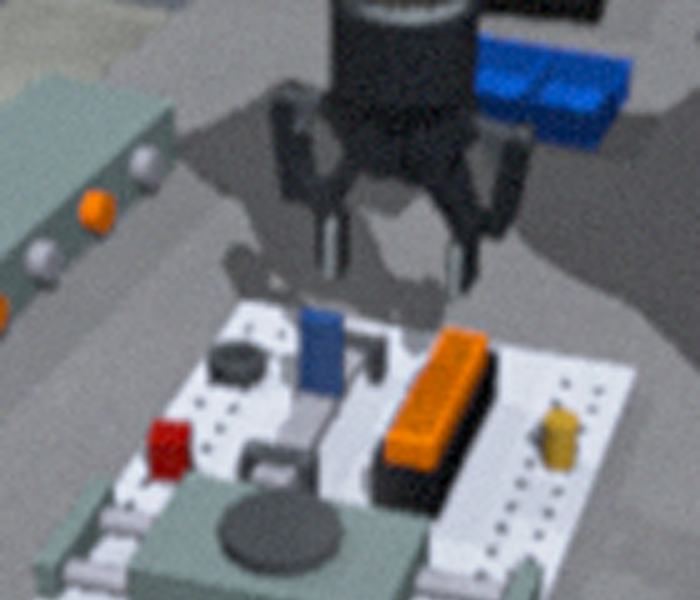

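Run:
```python
from h import *
w=load('wrist4');s=load('side4');P=w['pose'];W=R.from_quat(P[1]).as_matrix()
b=np.radians(5.2);B=np.array([[np.cos(b),np.sin(b),0],[-np.sin(b),np.cos(b),0],[0,0,1]])
g=lambda x,y:((x+.5)/4-.5+230,(y+.5)/3.7-.5+150)
S=lambda x,y:((x+.5)/5-.5+235,(y+.5)/5-.5+130)
for n,a,c in(('padf',(105,375),(455,291)),('lugf',(678,373),(330,278))):
    x,e=tri([ray(w,g(*a),P),ray(s,S(*c))]); print(n,x.round(1),np.round(e,1),'tool',(W.T@(x-P[0])).round(1),'bed-ish',(B@x).round(1))
# width cue: inner corners 59.8 apart
d=322.67*59.8/((648-134)/4); print('depth from width',d,'y_tool at x=-12', (d-.3*(76.8-12))/.954-178.4)
print('lug top', [ (B@onz(w,g(*p),84.5,P)).round(1) for p in((580,188),(770,188),(768,266),(583,268))])
print('pad end', [ (B@onz(w,g(*p),60,P)).round(1) for p in((256,442),(48,5),(240,5))])
```

```text
padf [547.4 -11.4 103.7] [1.8 1.8] tool [-11.1 -48.4 -33.3] bed-ish [544.1 -60.9 103.7]
lugf [614.7  -6.6  98.8] [0.7 0.7] tool [ -9.8 -42.2  34.1] bed-ish [611.6 -62.3  98.8]
depth from width 150.16082490272373 y_tool at x=-12 -41.376074525446825
lug top [array([600.9, -42.6,  84.5]), array([624.1, -42.7,  84.5]), array([624.9, -53.7,  84.5]), array([601.8, -53.9,  84.5])]
pad end [array([557.9, -94. ,  60. ]), array([532.3, -22.3,  60. ]), array([558. , -22.3,  60. ])]
```

Request:
step_arm:
  steps:
    - [0,10,0,0,0.4]
    - [0,10,0,0,0.4]
    - [0,10,0,0,0.4]
    - [0,0,0,0,0.4]

```text
clock: 5.0
tcp_pos: [584.3, -20.2, 25.0]
eef_rot: [-0.519, 0.469, -0.484, 0.525]
force: [-0.4, 0.1, 0.3]
gripper_width: 59.6
```

Run:
```python
from h import *
look('5')
w=load('wrist5');cv2.imwrite('pics/w5y.png',cv2.resize(w['frame'][150:310,230:430,::-1],None,fx=4,fy=3.7,interpolation=cv2.INTER_CUBIC))
```

```text
t 5.0 tcp [584.3 -20.2  25. ] F [-0.4  0.1  0.3] w 59.6 q [-0.24  0.36  1.72 -0.    1.04 -0.33]
axes x [ 0.091 -0.996  0.009] y [ 0.021 -0.007 -1.   ] z [0.996 0.091 0.02 ]
tool z yaw err deg 0.04414449766389339 true 0.04414449766389339
TCP bx 580.0 (want 577.2) by -73.0
```

View pics/w5y.png

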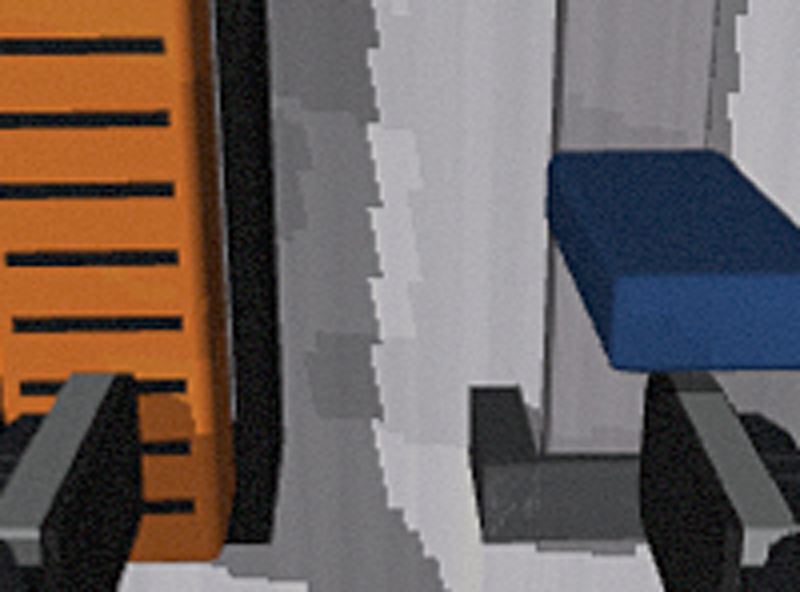

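View pics/s5z.png

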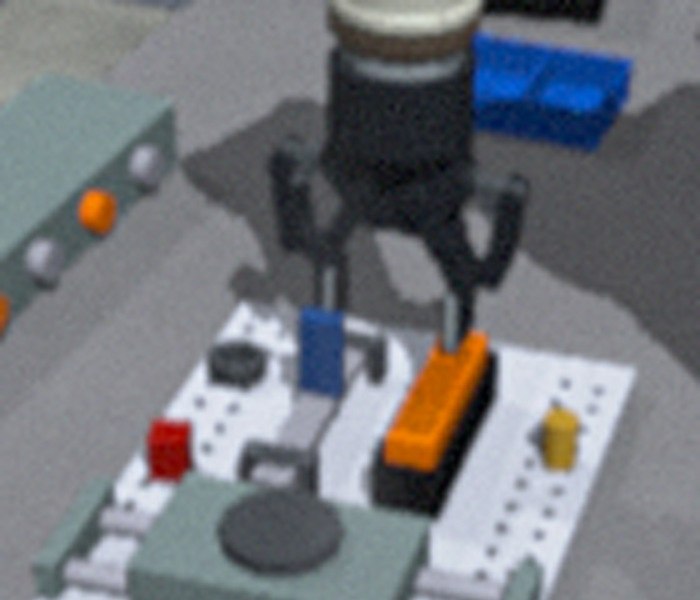

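Request:
step_arm:
  steps:
    - [0,4,-2,0,0.4]
    - [0,4,0,0,0.4]
    - [0,0,0,0,0.4]

```text
clock: 5.48
tcp_pos: [583.9, -20.8, 19.1]
eef_rot: [-0.519, 0.468, -0.485, 0.526]
force: [-1.4, 0.1, 3.9]
gripper_width: 60.0
```

Request:
step_arm:
  steps:
    - [0,3,0,0,0.4]
    - [0,2,0,0,0.4]

```text
clock: 5.72
tcp_pos: [584.1, -20.9, 14.6]
eef_rot: [-0.519, 0.468, -0.485, 0.526]
force: [-3.1, 0.1, 5.9]
gripper_width: 59.9
```

Run:
```python
from h import *
look('6')
w=load('wrist6');cv2.imwrite('pics/w6y.png',cv2.resize(w['frame'][150:310,230:430,::-1],None,fx=4,fy=3.7,interpolation=cv2.INTER_CUBIC))
```

```text
t 5.725 tcp [584.1 -20.9  14.6] F [-3.1  0.1  5.9] w 59.9 q [-0.24  0.37  1.73 -0.    1.02 -0.33]
axes x [ 0.091 -0.996  0.011] y [ 0.024 -0.008 -1.   ] z [0.996 0.092 0.024]
tool z yaw err deg 0.056467096074129586 true 0.056467096074129586
TCP bx 579.8 (want 577.2) by -73.7
```

View pics/w6y.png

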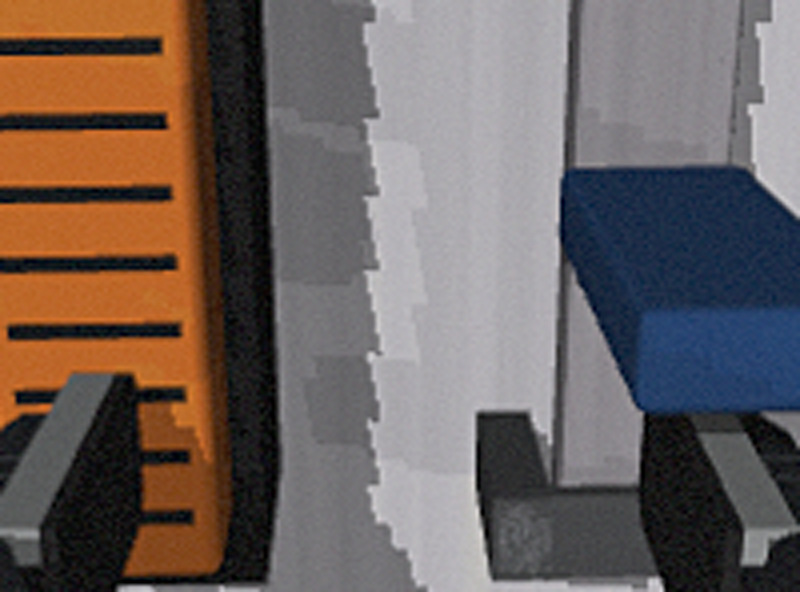

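View pics/s6z.png

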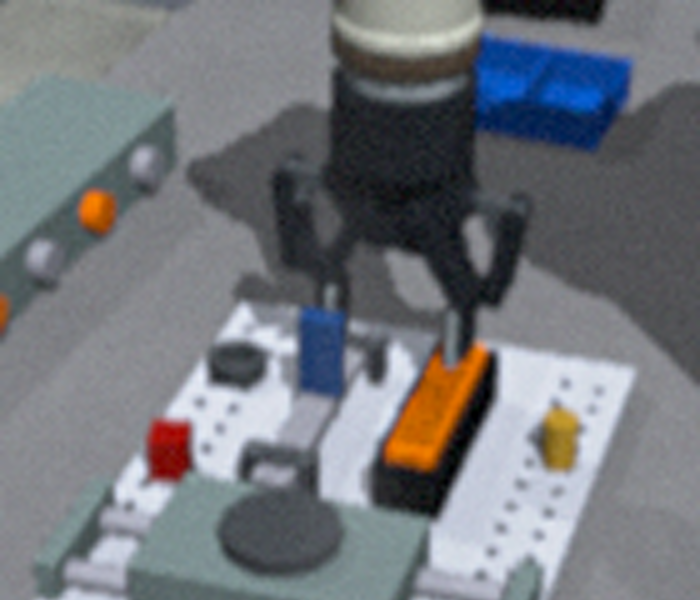

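Request:
step_arm:
  steps:
    - [-2,2,-1,0,0.4]
    - [-4,1,0,0,0.4]
    - [-4,1,0,0,0.4]

```text
clock: 6.2
tcp_pos: [585.8, -15.5, 13.1]
eef_rot: [-0.52, 0.464, -0.488, 0.526]
force: [-2.0, -5.3, 6.0]
gripper_width: 59.9
```

Run:
```python
from h import *
look('7')
w=load('wrist7');cv2.imwrite('pics/w7y.png',cv2.resize(w['frame'][150:310,230:430,::-1],None,fx=4,fy=3.7,interpolation=cv2.INTER_CUBIC))
```

```text
t 6.2 tcp [585.8 -15.5  13.1] F [-2.  -5.3  6. ] w 59.9 q [-0.23  0.37  1.73 -0.01  1.   -0.32]
axes x [ 0.093 -0.995  0.019] y [ 0.031 -0.016 -0.999] z [0.995 0.094 0.03 ]
tool z yaw err deg 0.18111074205278044 true 0.18111074205276623
TCP bx 582.0 (want 577.2) by -68.5
```

View pics/w7y.png

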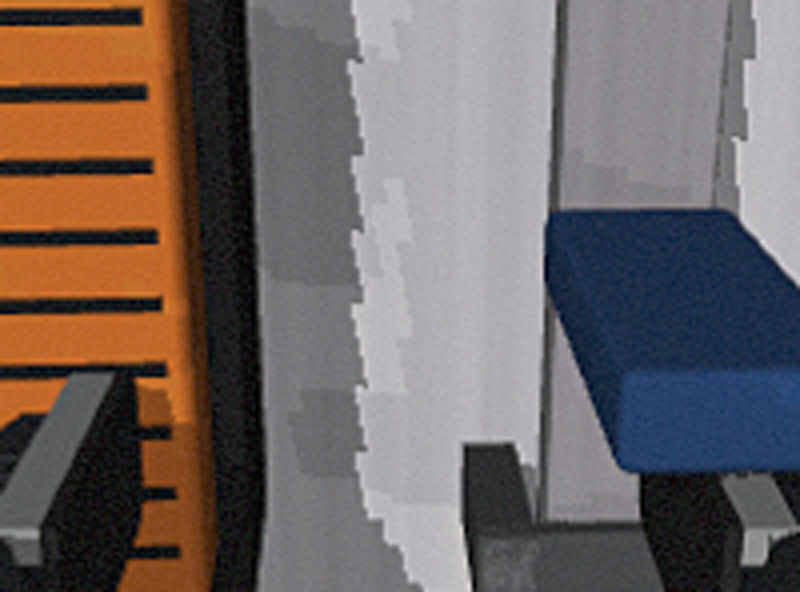

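Request:
step_arm:
  steps:
    - [-8,1.5,-2,0,0.4]
    - [-8,1,-1,0,0.4]
    - [-8,1,-1,0,0.4]

```text
clock: 6.68
tcp_pos: [585.7, 1.6, 13.3]
eef_rot: [-0.52, 0.457, -0.494, 0.526]
force: [0.4, -7.6, 5.6]
gripper_width: 60.0
```

Run:
```python
from h import *
look('8')
w=load('wrist8');cv2.imwrite('pics/w8y.png',cv2.resize(w['frame'][150:310,230:430,::-1],None,fx=4,fy=3.7,interpolation=cv2.INTER_CUBIC))
```

```text
t 6.675 tcp [585.7   1.6  13.3] F [ 0.4 -7.6  5.6] w 60.0 q [-0.19  0.36  1.75 -0.02  0.99 -0.27]
axes x [ 0.094 -0.995  0.032] y [ 0.044 -0.028 -0.999] z [0.995 0.095 0.041]
tool z yaw err deg 0.27781777126611473 true 0.27781777126611473
TCP bx 583.4 (want 577.2) by -51.5
```

View pics/w8y.png

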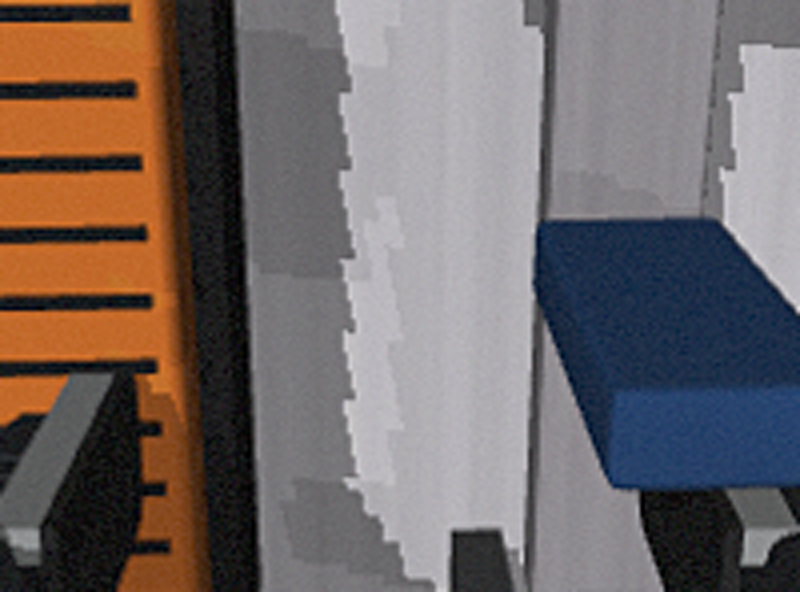

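View pics/s8z.png

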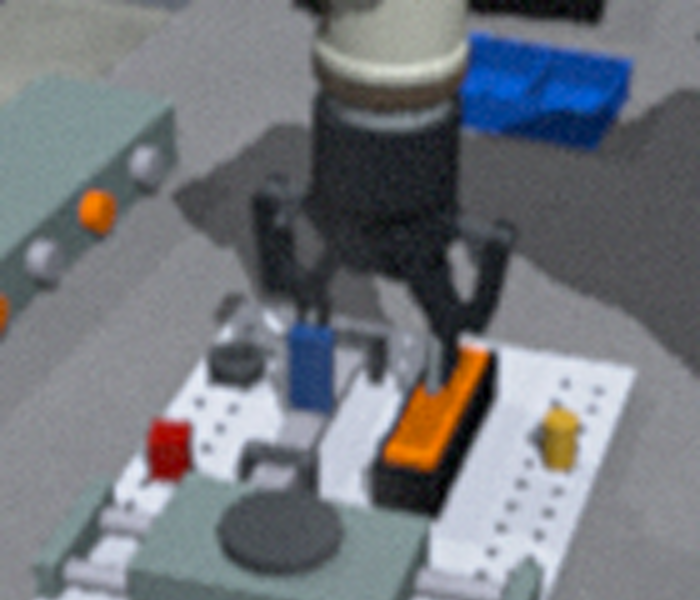

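Request:
step_arm:
  steps:
    - [-8,2,-3,0,0.4]
    - [-8,1.5,-2,0,0.4]
    - [-8,1.5,-1,0,0.4]

```text
clock: 7.15
tcp_pos: [585.5, 18.7, 12.8]
eef_rot: [-0.519, 0.45, -0.5, 0.527]
force: [-3.0, -8.9, 10.1]
gripper_width: 59.8
```

Run:
```python
from h import *
look('9')
```

```text
t 7.15 tcp [585.5  18.7  12.8] F [-3.  -8.9 10.1] w 59.8 q [-0.16  0.35  1.76 -0.04  0.96 -0.23]
axes x [ 0.095 -0.994  0.045] y [ 0.06  -0.039 -0.997] z [0.994 0.098 0.056]
tool z yaw err deg 0.4158759249934718 true 0.4158759249934576
TCP bx 584.8 (want 577.2) by -34.5
```

View pics/w9z.png

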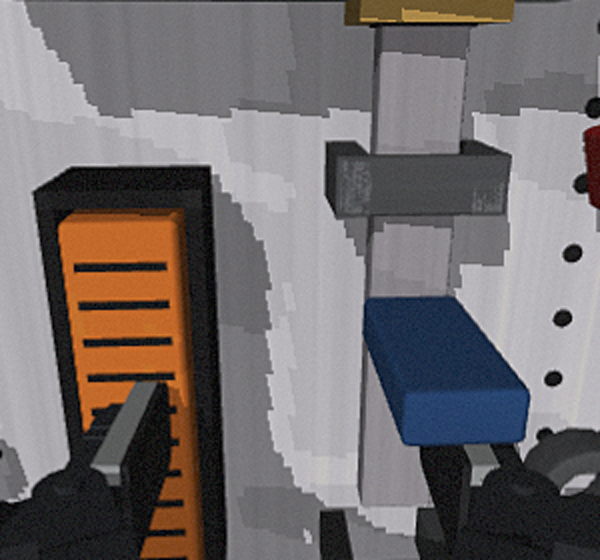

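View pics/s9z.png

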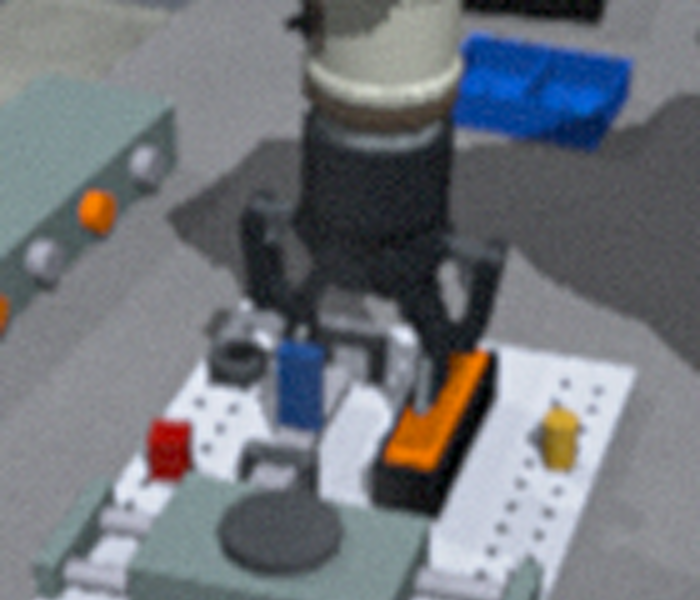

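Request:
step_arm:
  steps:
    - [-8,0.5,-1,0,0.4]
    - [-8,0.8,-1,0,0.4]
    - [-8,0.8,-1,0,0.4]

```text
clock: 7.62
tcp_pos: [585.8, 33.1, 13.7]
eef_rot: [-0.522, 0.443, -0.506, 0.526]
force: [-2.2, -33.9, 5.2]
gripper_width: 59.4
```

Run:
```python
from h import *
look('10')
```

```text
t 7.625 tcp [585.8  33.1  13.7] F [ -2.2 -33.9   5.2] w 59.4 q [-0.12  0.35  1.76 -0.06  0.95 -0.19]
axes x [ 0.097 -0.993  0.062] y [ 0.07  -0.056 -0.996] z [0.993 0.101 0.064]
tool z yaw err deg 0.590999059721284 true 0.5909990597212698
TCP bx 586.4 (want 577.2) by -20.2
```

View pics/w10z.png

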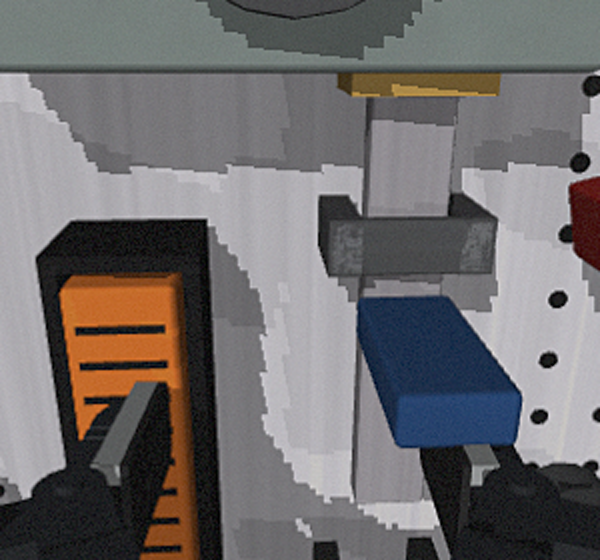

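Run:
```python
from h import *
b=np.radians(5.2);B=np.array([[np.cos(b),np.sin(b),0],[-np.sin(b),np.cos(b),0],[0,0,1]])
w=load('wrist10');P=w['pose']
g=lambda x,y:((x+.5)/2-.5+180,(y+.5)/2-.5+60)
print('lug top', [ (B@onz(w,g(*p),84.5,P)).round(1) for p in((396,397),(519,393),(516,443),(402,446))])
print('front staple rear top edge',[(B@onz(w,g(*p),41,P)).round(1) for p in((332,275),(495,272))])
t=save('top','top10')
print('lug front bottom', [(B@onz(w,g(*p),35,P)).round(1) for p in((357,298),(447,296))])
```

```text
lug top [array([600.3,   5. ,  84.5]), array([623.4,   5.3,  84.5]), array([624.3,  -5.8,  84.5]), array([602.1,  -5.7,  84.5])]
front staple rear top edge [array([593.3,  13. ,  41. ]), array([633.6,  13.2,  41. ])]
lug front bottom [array([600.7,   4.3,  35. ]), array([624.1,   4.5,  35. ])]
```

Request:
step_arm:
  steps:
    - [-2,-4,0,0,0.4]
    - [-1,-5,0,0,0.4]
    - [0,-5,0,0,0.4]

```text
clock: 8.15
tcp_pos: [585.2, 32.7, 27.2]
eef_rot: [-0.521, 0.443, -0.508, 0.524]
force: [-0.5, -1.1, -1.2]
gripper_width: 59.6
```

Run:
```python
from h import *
look('11')
```

```text
t 8.15 tcp [585.2  32.7  27.2] F [-0.5 -1.1 -1.2] w 59.6 q [-0.12  0.33  1.76 -0.06  0.98 -0.18]
axes x [ 0.093 -0.994  0.065] y [ 0.071 -0.059 -0.996] z [0.993 0.097 0.065]
tool z yaw err deg 0.3630518232245805 true 0.3630518232245663
TCP bx 585.8 (want 577.2) by -20.4
```

View pics/w11z.png

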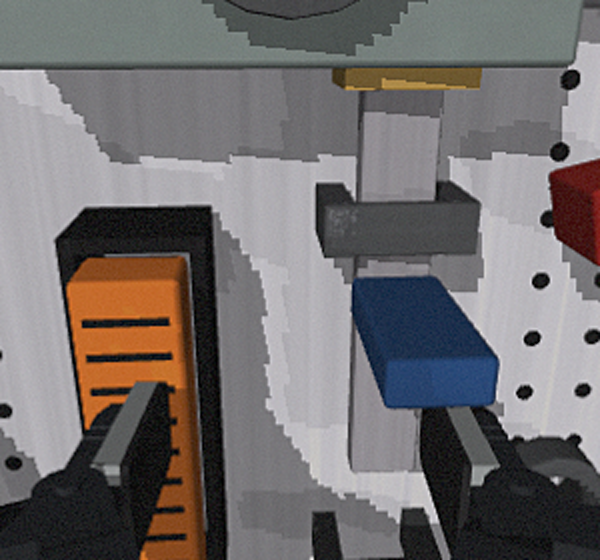

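View pics/s11z.png

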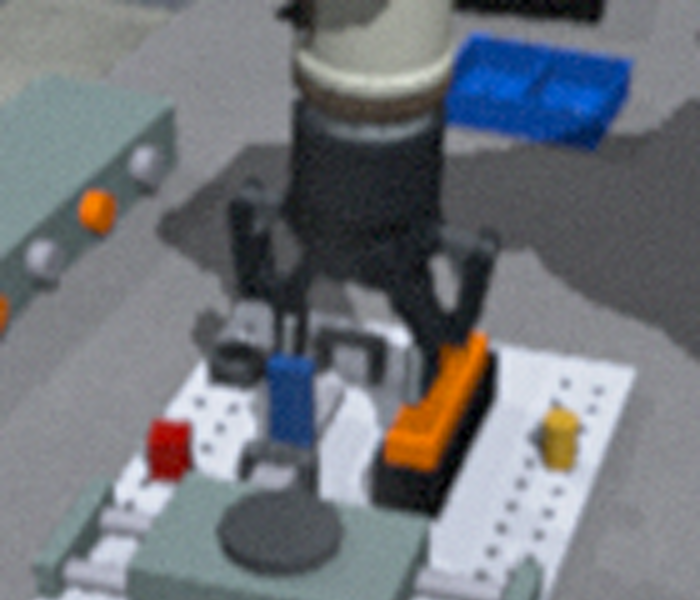

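Request:
step_arm:
  steps:
    - [5,-4,0,0,0.4]
    - [3,-20,0,0,0.4]
    - [0,-45,0,0,0.4]
    - [0,-50,0,0,0.4]
    - [0,0,0,0,0.4]

```text
clock: 8.88
tcp_pos: [576.9, 34.3, 149.7]
eef_rot: [-0.521, 0.443, -0.506, 0.526]
force: [0.6, 0.5, -0.1]
gripper_width: 59.6
```

Run:
```python
from h import *
look('12'); t=save('top','top12')
cv2.imwrite('pics/t12z.png',cv2.resize(t['frame'][135:250,240:380,::-1],None,fx=5,fy=5,interpolation=cv2.INTER_CUBIC))
```

```text
t 8.875 tcp [576.9  34.3 149.7] F [ 0.6  0.5 -0.1] w 59.6 q [-0.12  0.15  1.71 -0.05  1.21 -0.21]
axes x [ 0.095 -0.994  0.061] y [ 0.07  -0.054 -0.996] z [0.993 0.099 0.065]
tool z yaw err deg 0.5072968638020399 true 0.5072968638020257
TCP bx 577.6 (want 577.2) by -18.2
```

View pics/wrist12.png

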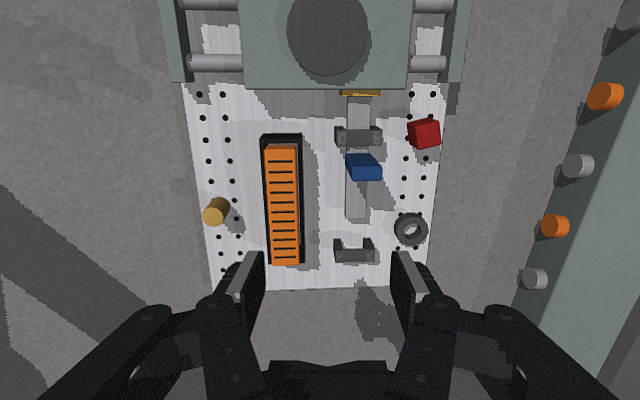

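View pics/s12z.png

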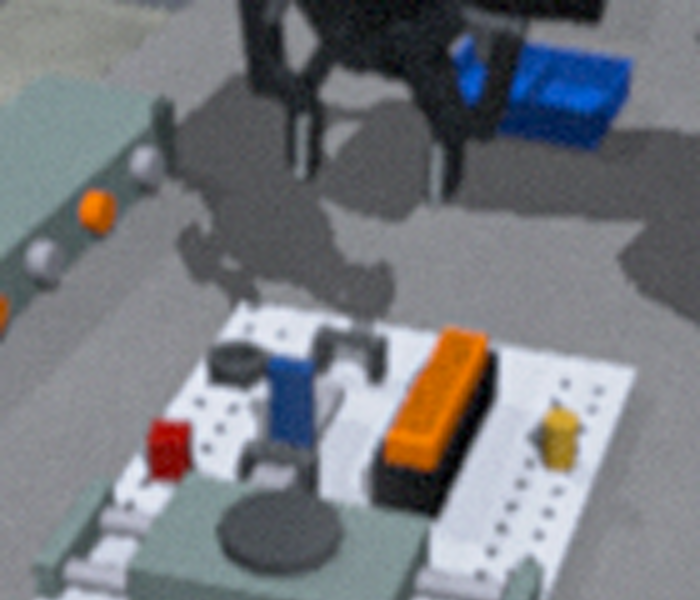

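Run:
```python
from h import *
def cen(n,roi,lo,hi):
    f=load(n)['frame'][roi[0]:roi[1],roi[2]:roi[3]];m=cv2.inRange(cv2.cvtColor(f,cv2.COLOR_RGB2HSV),lo,hi);p=np.argwhere(m);return len(p),p.mean(0).round(2)
for n in('side0','side3','side4','side6','side12'):
    print(n,'orange',cen(n,(190,230,305,340),(4,120,80),(20,255,255)),'red',cen(n,(208,232,260,276),(0,150,60),(4,255,255)),'yel',cen(n,(208,226,340,356),(17,110,70),(30,255,255)))
a=load('side3')['frame'].astype(int);b=load('side12')['frame'].astype(int)
print('dark ring diff',np.abs(a-b)[196:212,272:292].mean(), 'noise',np.abs(a-load('side4')['frame'])[196:212,272:292].mean())
# sub-pixel vertical shift of pad lower part via phase correlation
for n in('side4','side6','side12'):
    g=lambda k:cv2.cvtColor(load(k)['frame'],cv2.COLOR_RGB2GRAY)[203:228,308:334].astype(np.float32)
    print(n,cv2.phaseCorrelate(g('side3'),g(n)))
B=(lambda b:np.array([[np.cos(b),np.sin(b),0],[-np.sin(b),np.cos(b),0],[0,0,1]]))(np.radians(5.2))
w=load('wrist12');P=w['pose'];hsv=cv2.cvtColor(w['frame'],cv2.COLOR_RGB2HSV)
cv2.imwrite('pics/w12y.png',cv2.resize(w['frame'][80:280,240:440,::-1],None,fx=3,fy=3,interpolation=cv2.INTER_CUBIC))
d=np.abs(load('top0')['frame'].astype(int)-load('top12')['frame']).max(2); 
k,l,st,ce=cv2.connectedComponentsWithStats(((d>60)*255).astype(np.uint8));print([list(x) for x in st[1:] if x[4]>6])
```

```text
side0 orange (323, array([19.85, 16.88])) red (64, array([11.52,  8.23])) yel (66, array([9.35, 6.48]))
side3 orange (325, array([19.89, 16.91])) red (64, array([11.56,  8.36])) yel (64, array([9.5, 6.5]))
side4 orange (327, array([19.78, 16.93])) red (61, array([11.31,  8.31])) yel (64, array([9.5, 6.5]))
side6 orange (272, array([21.65, 16.55])) red (64, array([11.53,  8.47])) yel (65, array([9.43, 6.46]))
side12 orange (326, array([19.81, 16.96])) red (63, array([11.32,  8.27])) yel (66, array([9.35, 6.48]))
dark ring diff 20.908333333333335 noise 2.7447916666666665
side4 ((0.5330289027685176, 0.4025329354969518), 0.9524691454569498)
side6 ((0.5493966324708559, 0.46530917379642567), 0.9872404158556903)
side12 ((0.4324003471338962, 0.5291670832646407), 0.9869736796838265)
[[np.int32(354), np.int32(147), np.int32(3), np.int32(5), np.int32(8)], [np.int32(290), np.int32(162), np.int32(38), np.int32(75), np.int32(1083)], [np.int32(328), np.int32(164), np.int32(14), np.int32(15), np.int32(97)], [np.int32(263), np.int32(166), np.int32(8), np.int32(12), np.int32(34)], [np.int32(283), np.i
[... 6592 characters left out ...]
32(314), np.int32(6), np.int32(5), np.int32(10)], [np.int32(325), np.int32(321), np.int32(5), np.int32(3), np.int32(8)], [np.int32(455), np.int32(320), np.int32(4), np.int32(5), np.int32(9)], [np.int32(297), np.int32(330), np.int32(3), np.int32(5), np.int32(9)], [np.int32(292), np.int32(336), np.int32(7), np.int32(23), np.int32(54)], [np.int32(290), np.int32(360), np.int32(4), np.int32(14), np.int32(22)], [np.int32(64), np.int32(369), np.int32(4), np.int32(8), np.int32(23)], [np.int32(64), np.int32(378), np.int32(42), np.int32(22), np.int32(579)], [np.int32(31), np.int32(381), np.int32(25), np.int32(19), np.int32(179)], [np.int32(283), np.int32(384), np.int32(8), np.int32(16), np.int32(58)]]
```

View pics/w12y.png

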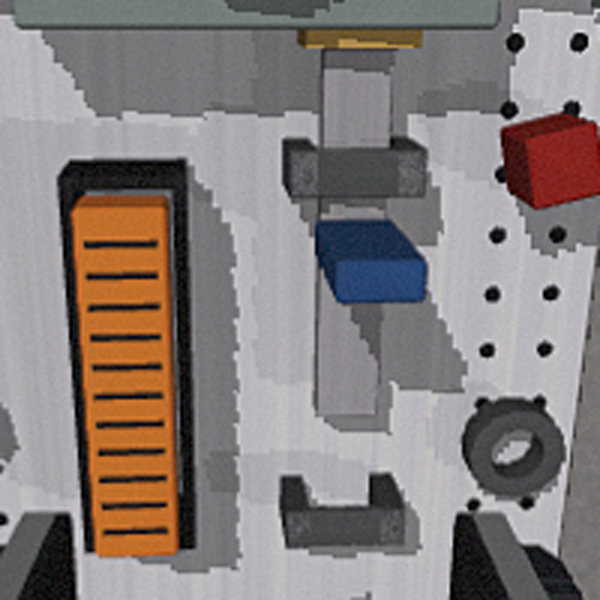

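Run:
```python
from h import *
B=(lambda b:np.array([[np.cos(b),np.sin(b),0],[-np.sin(b),np.cos(b),0],[0,0,1]]))(np.radians(5.2))
w=load('wrist12');P=w['pose'];g=lambda x,y:((x+.5)/3-.5+240,(y+.5)/3-.5+80)
o=lambda x,y,z:onz(w,g(x,y),z,P).round(1)
print('ring',o(514,444,29),'before 676.4,-15.9')
print('red top',o(552,178,43),)
print('lug top',[(B@onz(w,g(*p),84.5,P)).round(1) for p in((334,262),(425,260),(424,298),(341,301))],'rear before -53.8')
print('staple rear edge',[(B@onz(w,g(*p),41,P)).round(1) for p in((292,197),(425,194))])
print('bar tail',(B@onz(w,g(347,415),35,P)).round(1))
```

```text
ring [676.2 -13.3  29. ] before 676.4,-15.9
red top [665.   79.4  43. ]
lug top [array([599.9,   5.1,  84.5]), array([623.4,   5.4,  84.5]), array([623.8,  -4.7,  84.5]), array([602.1,  -5.3,  84.5])] rear before -53.8
staple rear edge [array([593. ,  13.2,  41. ]), array([632.5,  13.9,  41. ])]
bar tail [613.1 -59.8  35. ]
```

Run:
```python
from h import *
print(ticket.close_job()); state()
```

```text
the job is handed in; nothing more can be done
None
the job is handed in; nothing more can be done
```

The bolt is home in the keeper, the catch is back up, and I handed the job in at about 9 s of the 34 s allowed. I pressed the catch with one fingertip. Keeping it down, I slid along the pad and pushed the lug with the other until it met the end stop (34 N). Then I lifted straight up and backed clear.

**Last checks:**
- **Bolt:** the lug moved about 48 mm from its start at roughly 2–3 mm, which puts it at about 0.050 m. The gap to the front staple was about 8 mm, against 7 mm expected.
- **Catch:** in the side view the pad is within 0.1 px of where it started, which is under 1 mm.
- **Bystanders:** the red block and the brass gauge have not moved in the side view. The ring measured about 2.5 mm off, within my measuring error. I did not re-measure the jar, mug, tray, wrench and screwdriver, but the arm never came near them at low height.
- **Contact:** the tool force is about 0, so the robot was touching nothing at the end.

**Disagreements with the text:**
- **Finger length:** both cameras showed the fingertips ending about 45 mm short of the stated TCP. Contact force confirmed it, so I worked from the seen tips.
- **Tool tilt:** the tool also drifted to about 5° of tilt while pushing, which did no harm.
- **Red block:** its wrist-camera position came out about 5 mm from the first reading, but its side-view position did not change. I put this down to picking the pixel by hand.

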